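# Refit the laminator's selector knob and hold the rollers open

## Robot

A 6-joint arm with a two-finger parallel gripper is mounted at the origin on the work surface. World frame = base frame: x ahead of the robot, y to its left, z up, the work surface at z = 0. Lengths are in m, angles in degrees, forces in N, time in s.
With the tool pointing down it reaches from about 0.4 to 0.825 m from the base axis. Payload 7 kg.
Tool frame: the origin (TCP) lies on the centre line of the jaws, within the pads' length; the fingertips stand 8 mm ahead of it and the grasp point (between the pads) lies 11 mm behind it; z points along the fingers, y is the line along which they close (so a half turn about z gives the same grasp; the last joint's range is limited). The gripper opens to 88 mm and grips with 3 to 60 N. Pads are 19 mm wide; open, the fingers measure 130 mm over their backs; the gripper's body (78 mm by 193 mm) begins 47 mm behind the grasp point.
Start: joints at [85.663, 20.546, 0.682, 0, -70.136, -16.507], TCP at [0.24, 0.631, 0.235] pointing down, gripper open.
Joint ranges: [-176.03, 176.03], [-82.01, 121.73], [-58.28, 71.71], [-173.87, 95.51], [-174.79, -0.11], [-173.66, 173.66]. Speed limits (degrees/s): [136.94, 136.94, 172.46, 180, 180, 180].

## Interface

Orientations are given as [roll, pitch, yaw] about the fixed x, y, z axes, in that order (R = Rz(yaw) Ry(pitch) Rx(roll)).
In Python, from plant import ctrl, vision gives the robot as it stands. The module is installed in compiled form; this text tells all that it offers.
- The arm moves only by the tool move_arm, never from a script. Its argument "moves" is one flat list of numbers, 7 for each row, row after row: the finger opening in cm, from 0 to 8.76, then the shift along the tool's x, y, z in cm, then the turn, a rotation vector about the tool's x, y, z in rad. A call has 1 to 8 rows; each row shifts and turns the commanded pose from where the row before left it, along the tool's axes as they then stand; what a row does not reach is not made up. A row lasts 1/10 s, in which the tool goes at most 50 mm and 8.59 degrees, less where a joint would pass 70% of its speed; a pose out of reach is approached as far as the arm can. A call with a gripper value outside its range is refused whole. The fingers move at their own pace and stop on an object; the grip force is fixed at half the most. Time passes only in rows, so rows that do not move let the fingers close. It gives the time, the measured TCP pose, the force, the opening and the grip force at its end, in the units of the state.
- ctrl.get_obs(): the state, without advancing time (a new reading comes with each control period).
- vision.snapshot(name): name is "side" or "top"; returns (picture, depth): 480x640x3 uint8, red, green, blue; 480x640 float32, m along the optical axis (not along the pixel's ray), 0 where there is no reading.
- vision.camera_model(name): a dict with "vertical_fov" (degrees; the focal length in pixels is half the picture's height over the tangent of half this angle, whatever the lens; pixels are square), "cx", "cy" (the principal point, pixels), "D" ([k1, k2, p1, p2, k3] as OpenCV has them; the pictures are not rectified), "cam_to_world" (4x4, takes a point from camera to world coordinates). Camera axes: x right, y down, z forward; pixel columns grow to the right and rows downward; lengths in m; the calibration is good to about 2 mm. A picture is of the moment at which its call begins. camera_model takes no time and is no camera call.
- ctrl.close_job(): hands the job in; it is judged then, once.
The state is a dict: "clock": time; "joint_pos": joint angles; "qvel": joint speeds; "tau": joint torques, N m; "tool_pos": TCP position; "orientation": TCP orientation; "force": force on the tool from outside, world axes, zero at the start; "moment": the same for the moment, N m; "opening": finger opening in m; "gripper_force": force on a finger pad.
Only numpy, scipy, OpenCV 4.12 (cv2) and the standard library are available. Lean on these libraries where they do the work, as an engineer would, in place of code of your own. Each camera call takes 0.05 s, during which the arm holds its last target. There are 200 camera calls.

## Task

A pouch is stuck in the laminator and its black pointer knob has come off: pick the knob up from the table, turn it so the flat in its bore (under the pointed end) matches the flat on the bare steel shaft on top of the laminator, and push it fully home on the shaft. Then push knob and shaft down together against the spring, all the way to the stop, which parts the rollers, and finish like that, still gripping the knob and keeping it pressed down so that the pouch can be drawn out. Leave the glue sticks, scissors and other things on the table where they are.

Things in the scene. Friction and masses are not known exactly. Their poses are not given: they have to be found in the camera images.
- knob_center (a point): Centre, 18 mm over the underside, of the loose selector knob, on its bore's axis: black plastic, a white line on top, standing upright on the table. 36 mm tall, upright sides; from above a teardrop: two flat cheeks 28 mm apart (the grip) from x = -10 to +11 mm, round heel at x = -20, nose tapering to a blunt point at x = +28. 45 g. +x: towards the pointed end, +y: to a cheek, +z: up
- knob_point (a point): Tip of the knob's pointed end, 28 mm along the knob's +x from its centre, half-way up; same axes as the knob
- knob_bore (a point): Mouth of the knob's bore, at the centre of its underside; same axes as the knob. Blind D-shaped bore, 15 mm deep, radius 9 mm, with a flat 4 mm from the axis on the +x side, that is under the pointed end
- shaft_top (a point): Centre of the top face of the bare, upright D-shaped steel shaft on the laminator: diameter 16 mm, one flat 3 mm from the axis over its full length, top edge chamfered 1 mm. +x points squarely out of the flat, +z up. It fits the bore with 1 mm clearance when the +x axes of knob and shaft agree within about 8 degrees. Fully on, the shaft's top meets the bore's end and the knob's centre is 3 mm above this point
- shaft_foot (a point): Where the shaft comes out of the black control panel on top of the laminator (90 mm over the table, shaft top 26 mm higher); laminator's axes. The panel is flat and clear for 60 mm about it. The underside of a fully fitted knob is 11 mm over the panel, 6 mm when pressed to the stop
- roller_release (a joint): How far the shaft is pushed down into the laminator, m: 0 = out (rollers closed), 0.005 = at its stop (rollers parted). A spring returns it: it begins to move at 5 N and reaches the stop at 10 N
- heat_dial (a joint): Turn of the shaft about its own upright axis, rad, anticlockwise from above, 0 = flat facing the laminator's rear (its +x); stiff (0.12 N m), it stays where it is and starts anywhere from -0.7 to 0.7
- laminator: The pouch laminator, a grey box 150 mm deep (x), 360 mm wide (y), 90 mm high, that does not move on the table; origin under its centre. Its front, with the entry tray (60 mm deep, 38 mm high), faces its own -x, towards the robot; the shaft stands 100 mm along its own -y from the centre. The stuck pouch shows in the slot, front and rear
- glue_stick_1: Standing glue stick, 29 mm in diameter, 95 mm tall, origin under its centre; leave it alone
- glue_stick_2: Another standing glue stick, same size; leave it alone
- glue_stick_3: A third standing glue stick, same size; leave it alone
- jar_lid: Round black screw lid lying on the table, 46 mm in diameter, 13 mm high, origin under its centre; not the knob; leave it alone
- ribbon_spool: Black ribbon spool standing on its flange, 90 mm in diameter, 71 mm tall, origin under its centre; leave it alone
- scissors: Scissors lying flat, 200 mm long, 10 mm high, origin under the pivot, blades along +x; leave them alone
- craft_punch: White craft punch, 62 x 44 mm, 45 mm tall, origin under its centre; leave it alone
- circle_cutter: Clear plastic column with a foot 74 mm in diameter, 125 mm tall, origin under its centre; leave it alone

How it is judged:
By the outcome, as a careful person would: the job done as asked, in the order asked, and still so for the second after the job is handed in, while the arm keeps its last pose, push and grip.
It also fails if it takes over 45 s, if anything falls off the work surface, if the arm or the gripper's body presses on something with over 40 N, if the wrist force passes 120 N, or if a joint passes its speed limit or range.

## Working session

There is one attempt and no reset: what is moved stays moved. The work goes in short steps, Python scripts to look and compute and a tool call to move; the robot and the scene stay as the last step left them, time stands still between calls to the robot, and variables do not carry over. Pictures are saved under pics/ and viewed, at most 10 in all, crops included, and the job is handed in when it is done.

Besides the shell and the picture viewer there is one more tool, called as name(argument=value, ...) on one line, values as JSON. move_arm: Moves the arm, as the interface text tells. Its arguments: {"type":"object","properties":{"moves":{"type":"array"}},"required":["moves"]}

```bash
mkdir -p pics; cat > h.py <<'E'
import numpy as np, cv2
from plant import ctrl, vision
def cam(n):
    m=vision.camera_model(n); f=240/np.tan(np.radians(m["vertical_fov"]/2))
    K=np.array([[f,0,m["cx"]],[0,f,m["cy"]],[0,0,1.]]); return K,np.array(m["D"],float),np.array(m["cam_to_world"])
def ray(n,uv):
    K,D,T=cam(n); p=cv2.undistortPoints(np.array([[uv]],float),K,D)[0,0]
    return T[:3,3],T[:3,:3]@np.array([p[0],p[1],1.])
def onz(n,uv,z):
    o,d=ray(n,uv); return o+d*(z-o[2])/d[2]
def dep(n,uv,dm):
    o,d=ray(n,uv); return o+d*dm[int(round(uv[1])),int(round(uv[0]))]
def tri(n1,a,n2,b):
    o1,d1=ray(n1,a);o2,d2=ray(n2,b)
    s=np.linalg.lstsq(np.c_[d1,-d2],o2-o1,rcond=None)[0]
    p,q=o1+s[0]*d1,o2+s[1]*d2; return (p+q)/2,np.linalg.norm(p-q)
E
python3 - <<'E'
from h import *
for n in("side","top"):
    p,d=vision.snapshot(n); cv2.imwrite(f"pics/{n}0.png",p[:,:,::-1]); np.save(n+"0.npy",d)
    K,D,T=cam(n); print(n,K[0,0],D,T.round(3))
print(ctrl.get_obs())
E
```

```text
side 467.84988075706724 [0.01846633 0.         0.         0.         0.        ] [[ 0.959 -0.208  0.191  0.303]
 [-0.282 -0.659  0.697 -0.719]
 [-0.02  -0.723 -0.691  0.866]
 [ 0.     0.     0.     1.   ]]
top 489.92709477283773 [0.00721784 0.         0.         0.         0.        ] [[ 0.018 -0.995  0.103  0.39 ]
 [-1.    -0.019 -0.003  0.046]
 [ 0.005 -0.103 -0.995  1.45 ]
 [ 0.     0.     0.     1.   ]]
{'clock': 0.1, 'joint_pos': array([ 8.56635120e+01,  2.05875649e+01,  6.38717816e-01, -1.70567488e-02,
       -7.01351461e+01, -1.65067594e+01]), 'qvel': array([ 0.05281821, -0.24707195,  0.19281687,  0.13127588, -0.01595387,
       -0.02610707]), 'tau': array([-1.23844944e-03, -5.84160376e+01,  2.93753135e+01,  7.01555684e+00,
        1.01704712e-02, -4.09636459e-05]), 'tool_pos': array([0.24005205, 0.6304202 , 0.23371354]), 'orientation': array([ 1.79914912e+02, -8.49257944e-03, -2.08490487e+01]), 'force': array([ 0.17920193,  0.18028842, -0.07756685]), 'moment': array([ 0.01846395,  0.03942335, -0.02834911]), 'gripper_force': 0.0, 'opening': 0.08743802630159282}
```

View pics/top0.png

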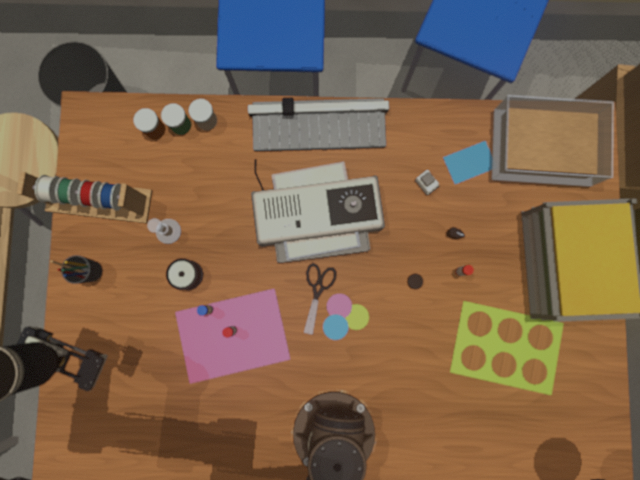

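View pics/side0.png

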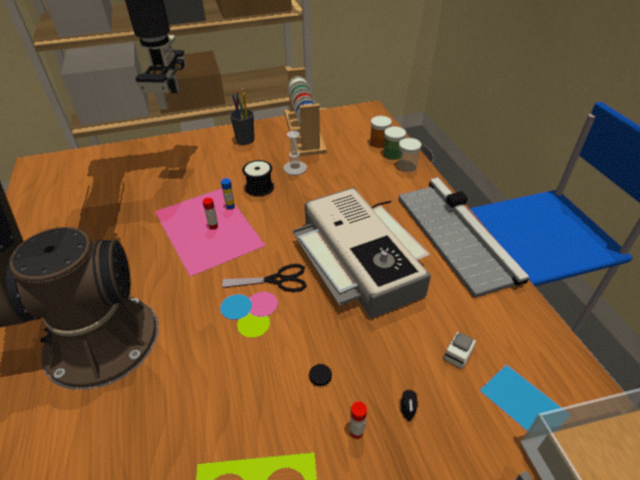

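The knob is at about (455,233) in the top view and (409,404) in the side view. The shaft is at about (352,203) top and (384,257) side. A red glue stick stands close to the knob, at (465,271) top.

```bash
python3 - <<'E'
from h import *
def crop(n,u,v,w=20,h=15,s=20):
    a=cv2.imread(f"pics/{n}0.png")[v-h:v+h,u-w:u+w]
    a=cv2.resize(a,None,fx=s,fy=s,interpolation=cv2.INTER_CUBIC); return cv2.convertScaleAbs(a,alpha=1.8,beta=10)
a=np.vstack([np.hstack([crop("top",455,233,s=10),crop("top",352,203,s=10)]),np.hstack([crop("side",409,404,s=10),crop("side",384,258,s=10)])])
cv2.imwrite("pics/c0.png",a)
dt=np.load("top0.npy");ds=np.load("side0.npy")
for n,uv,d in(("top",(455,233),dt),("side",(409,404),ds),("top",(352,203),dt),("side",(384,258),ds)): print(n,uv,dep(n,uv,d).round(4))
E
```

```text
top (455, 233) [ 0.5748 -0.3443  0.0338]
side (409, 404) [ 0.5734 -0.3558  0.0356]
top (352, 203) [ 0.6417 -0.0376  0.1188]
side (384, 258) [ 0.6433 -0.049   0.1051]
```

View pics/c0.png

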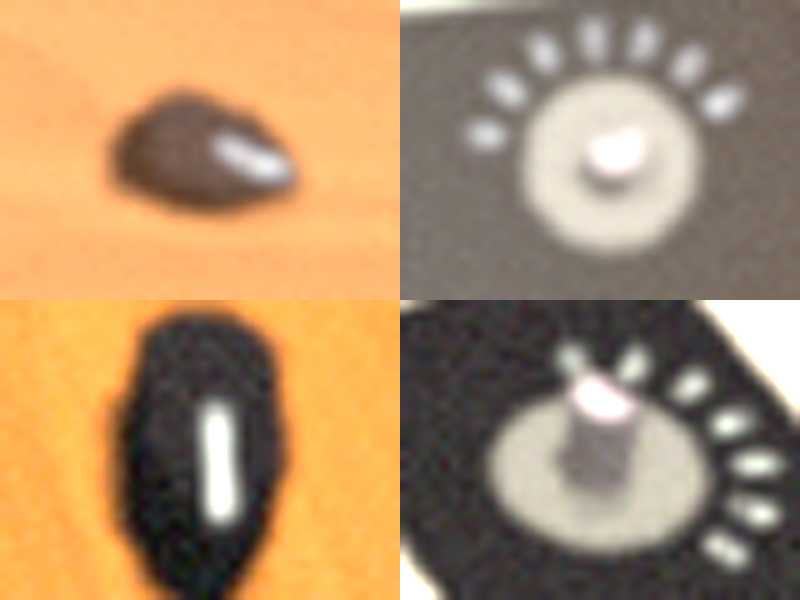

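```bash
python3 - <<'E'
from h import *
I={n:np.mean([vision.snapshot(n)[0].astype(float) for _ in range(6)],0)[:,:,::-1] for n in("top","side")}
for n in I: np.save(n+"avg.npy",I[n])
def rect(n,c,z,yawless=15e-3,s=400):  # ortho-rectify a patch at height z, x up, y left
    K,D,T=cam(n); W=yawless; g=np.linspace(-W,W,s)
    X=c[0]-g[:,None]+0*g[None]; Y=c[1]-g[None]+0*g[:,None]
    P=np.stack([X,Y,np.full_like(X,z)],-1).reshape(-1,3); Ti=np.linalg.inv(T)
    uv=cv2.projectPoints(P@Ti[:3,:3].T+Ti[:3,3],np.zeros(3),np.zeros(3),K,D)[0].reshape(s,s,2).astype(np.float32)
    a=cv2.remap(I[n].astype(np.float32),uv[...,0],uv[...,1],cv2.INTER_CUBIC); return a
S,e=tri("top",(353,202.5),"side",(383.5,252.3)); print("shaft",S.round(4),e)
A,e=tri("top",(456.5,232),"side",(410.2,399.));print(A.round(4),e)
B,e=tri("top",(463,235.3),"side",(410.7,410.));print(B.round(4),e)
for z in(.036,):
  for n,p,q in(("top",(456.5,232),(463,235.3)),("side",(410.2,399.),(410.7,410.))):
    a,b=onz(n,p,z),onz(n,q,z);print(n,a.round(4),b.round(4),np.degrees(np.arctan2(*(b-a)[1::-1])),np.linalg.norm(b-a))
for n in I: print(n,onz(n,dict(top=(353,202.5),side=(383.5,252.3))[n],.116).round(4))
c=onz("side",(383.5,252.3),.116)
k=onz("side",(410.2,399.),.036)
st=lambda a:cv2.normalize(np.clip(a,0,255),None,0,255,cv2.NORM_MINMAX).astype(np.uint8)
o=np.hstack([st(rect(n,c,.116,15e-3,400)) for n in I]);
cv2.circle(o,(200,200),3,(0,0,255),1);cv2.circle(o,(600,200),3,(0,0,255),1)
cv2.imwrite("pics/s1.png",o)
o=np.hstack([st(rect(n,k,.036,45e-3,400)*1) for n in I]); cv2.imwrite("pics/k1.png",np.vstack([o]))
E
python3 -c "
import cv2,numpy as np
a=cv2.imread('pics/s1.png');b=cv2.imread('pics/k1.png');cv2.imwrite('pics/m1.png',cv2.resize(np.vstack([a,b]),(600,600)))"
```

```text
shaft [ 0.6442 -0.0407  0.115 ] 0.0008113976943132198
[ 0.5782 -0.348   0.0374] 0.0017584480791629881
[ 0.5698 -0.3674  0.036 ] 0.003104094320697511
top [ 0.5776 -0.3481  0.036 ] [ 0.5683 -0.3669  0.036 ] -116.34244956528872 0.021002098242240554
side [ 0.5796 -0.3475  0.036 ] [ 0.5713 -0.3677  0.036 ] -112.28161770333257 0.021829572699522484
top [ 0.6436 -0.0405  0.116 ]
side [ 0.6442 -0.0416  0.116 ]
```

View pics/m1.png

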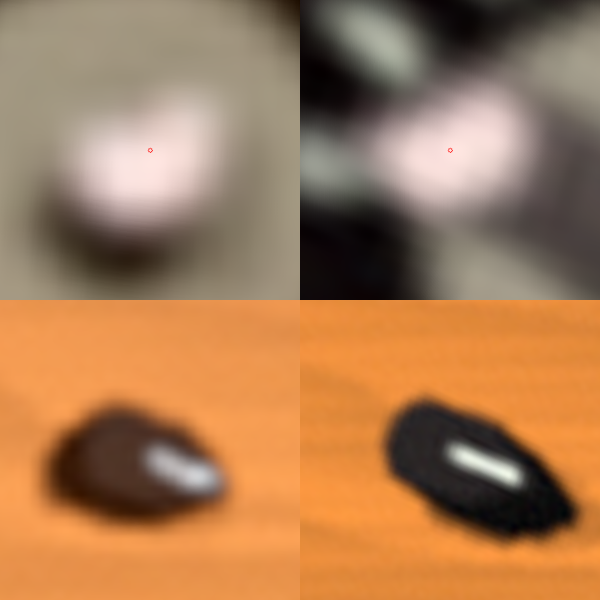

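```bash
cat > fit.py <<'E'
from h import *
from scipy.optimize import least_squares, minimize
SS=8
def proj(n,P):
    K,D,T=cam(n);Ti=np.linalg.inv(T)
    return cv2.projectPoints(P@Ti[:3,:3].T+Ti[:3,3],np.zeros(3),np.zeros(3),K,D)[0].reshape(-1,2)
def render(n,P,box,sig,hull=True):
    u0,v0,w,h=box; uv=proj(n,P)
    if hull: uv=cv2.convexHull(uv.astype(np.float32))[:,0]
    q=((uv-[u0,v0]+.5)*SS-.5)
    m=np.zeros((h*SS,w*SS),np.float32); cv2.fillPoly(m,[np.round(q*16).astype(np.int32)],1.,lineType=cv2.LINE_8,shift=4)
    m=cv2.GaussianBlur(m,(0,0),sig*SS); return cv2.resize(m,(w,h),interpolation=cv2.INTER_AREA)
def rz(a): c,s=np.cos(a),np.sin(a); return np.array([[c,-s],[s,c]])
t=np.linspace(0,2*np.pi,240)
def D(r,f):
    p=r*np.c_[np.cos(t),np.sin(t)]; p[:,0]=np.minimum(p[:,0],f); return p
b=np.linspace(-np.pi+1.23,np.pi-1.23,1)
al=np.arctan2(14,4.8); a=np.linspace(np.pi-al*0-(np.pi-np.arctan2(14,-4.8)),np.pi+(np.pi-np.arctan2(14,-4.8)),30)
KN=np.vstack([np.c_[-5.2+14.8*np.cos(a),14.8*np.sin(a)],[[11,-14],[28,-2],[28,2],[11,14]]])*1e-3
def solid(o,x,y,yaw,z0,z1):
    p=o@rz(yaw).T+[x,y]; return np.vstack([np.c_[p,np.full(len(p),z)] for z in (z0,z1)])
def solve(I,views,model,chan,x0,step):
    """views {n:(box,sig)}; image = c0+c1*u+c2*v+amp*render, linear part by lstsq"""
    def cost(x,full=False):
        tot=0
        for i,(n,(box,sig)) in enumerate(views.items()):
            u,v,w,h=box; y=chan(I[n][v:v+h,u:u+w]).ravel(); m=render(n,model(n,x),box,sig).ravel()
            A=np.c_[np.ones(m.size),m]; c=np.linalg.lstsq(A,y,rcond=None)[0]; tot+=((A@c-y)**2).sum()/((y-y.mean())**2).sum()
        return tot
    s=np.array([x0]+[np.array(x0)+np.eye(len(x0))[i]*step[i] for i in range(len(x0))])
    r=minimize(cost,x0,method="Nelder-Mead",options=dict(initial_simplex=s,xatol=1e-5,fatol=1e-6,maxiter=400)); return r.x,r.fun,cost
E
cat > f1.py <<'E'
from fit import *
I={n:np.load(n+"avg.npy") for n in("top","side")}
red=lambda a:np.asarray(a[...,2]); blue=lambda a:a[...,0]
V={"top":((442,220,26,26),.7),"side":((390,384,38,40),.7)}
m=lambda n,x:solid(KN,x[0],x[1],x[2],0,.036)
for vs in(V,{"top":V["top"]},{"side":V["side"]}):
    x,f,_=solve(I,vs,m,red,[.5796,-.3455,-2.0],[.003,.003,.1]);print("knob",list(vs),x.round(4),np.degrees(x[2]).round(1),round(f,4))
S=D(.0075,.0028)
W={"top":((346,195,14,14),.7),"side":((378,247,11,10),.7)}
for vs in({"top":W["top"]},{"side":W["side"]}):
  for ch in(blue,):
   for y0 in(0,.4,.8):
    x,f,_=solve(I,vs,lambda n,x:solid(S,x[0],x[1],x[2],.1159,.116),ch,[.6425,-.0415,y0],[.002,.002,.3]);print("shaft",list(vs),x.round(4),np.degrees(x[2]).round(1),round(f,4))
# laminator yaw from panel-top edges
E
python3 f1.py
```

```text
knob ['top', 'side'] [ 0.5775 -0.3461 -1.95  ] -111.7 0.2174
knob ['top'] [ 0.5765 -0.3443 -1.9862] -113.8 0.0665
knob ['side'] [ 0.5783 -0.347  -1.9008] -108.9 0.0947
shaft ['top'] [ 0.6459 -0.0414  0.2888] 16.5 0.6504
shaft ['top'] [ 0.646  -0.0414  0.2784] 15.9 0.6505
shaft ['top'] [ 0.646  -0.0413  0.2866] 16.4 0.6506
shaft ['side'] [ 0.6457 -0.0416  0.4519] 25.9 0.4063
shaft ['side'] [ 0.6457 -0.0416  0.455 ] 26.1 0.4064
shaft ['side'] [ 0.6457 -0.0416  0.4556] 26.1 0.4064
```

move_arm(moves=[8.7,3.2,3.8,0,0,0,0,8.7,3.2,3.8,0,0,0,0,8.7,3.2,3.8,0,0,0,0,8.7,3.2,3.8,0,0,0,0,8.7,3.2,3.8,0,0,0,0,8.7,3.2,3.8,0,0,0,0,8.7,3.2,3.8,0,0,0,0,8.7,3.2,3.8,0,0,0,0])

```text
clock: 1.5
tool_pos: [0.3715, 0.2537, 0.235]
orientation: [-179.9, -0.0, -20.8]
force: [0.2, 0.4, 0.5]
opening: 0.0868
gripper_force: 0.0
```

move_arm(moves=[8.7,3.2,3.8,0,0,0,0,8.7,3.2,3.8,0,0,0,0,8.7,3.2,3.8,0,0,0,0,8.7,3.2,3.8,0,0,0,0,8.7,3.2,3.8,0,0,0,0,8.7,3.2,3.8,0,0,0,0,8.7,3.2,3.8,0,0,0,0,8.7,3.2,3.8,0,0,0,0])

```text
clock: 2.3
tool_pos: [0.5028, -0.1218, 0.235]
orientation: [-180.0, -0.1, -20.8]
force: [1.2, 0.5, 1.0]
opening: 0.0872
gripper_force: 0.0
```

move_arm(moves=[8.7,3.2,3.8,0,0,0,0,8.7,3.2,3.8,0,0,0,0,8.7,3.2,3.8,0,0,0,0,8.7,3.2,3.8,0,0,0,0,8.7,0,0,0,0,0,0.145,8.7,0,0,0,0,0,0.145,8.7,0,0,0,0,0,0.145,8.7,0,0,0,0,0,0.145])

```text
clock: 3.1
tool_pos: [0.5678, -0.3075, 0.2344]
orientation: [180.0, 0.0, -54.4]
force: [0.0, -0.1, 1.1]
opening: 0.087
gripper_force: 0.0
```

move_arm(moves=[8.7,0,0,0,0,0,0.145,8.7,0,0,0,0,0,0.145,8.7,0,0,0,0,0,0.145,8.7,0,0,0,0,0,0.145,8.7,0,0,0,0,0,0.145,8.7,0,0,0,0,0,0.145,8.7,0,0,0,0,0,0.145,8.7,0,0,0,0,0,0])

```text
clock: 3.9
tool_pos: [0.5679, -0.3072, 0.2346]
orientation: [-180.0, 0.0, -112.4]
force: [-0.6, 0.5, 0.4]
opening: 0.0869
gripper_force: 0.0
```

```bash
cat > g.py <<'E'
from fit import *
I={n:np.load(n+"avg.npy") for n in("top","side")}
print(tri("top",(467.5,270),"side",(358.5,409)), onz("top",(467.5,270),.095))
C=.0145*np.c_[np.cos(t),np.sin(t)]
ch=lambda a:a[...,2]-a[...,1]  # red cap 
V={"top":((460,262,16,16),.7),"side":((346,398,26,18),.7)}
for vs in(V,{"top":V["top"]},{"side":V["side"]}):
  r=solve(I,vs,lambda n,x:solid(C,x[0],x[1],0,x[2],.095),ch,[.49,-.36,.075],[.004,.004,.01]);print(list(vs),r[0].round(4),r[1])
  psi=np.radians(-112.4);d=r[0][:2]-[.5775,-.3463];print("tool xy",d@[np.cos(psi),np.sin(psi)],d@[np.sin(psi),-np.cos(psi)])
E
python3 g.py
python3 -c "
import cv2,numpy as np
a=cv2.imread('pics/top0.png')[215:290,430:490];b=cv2.imread('pics/side0.png')[380:455,330:430]
cv2.imwrite('pics/g.png',np.hstack([cv2.resize(x,None,fx=5,fy=5,interpolation=cv2.INTER_CUBIC) for x in(a,b)]))"
```

```text
(array([ 0.46622712, -0.36278202,  0.09067836]), np.float64(0.003463770016133906)) [ 0.46429447 -0.36107654  0.095     ]
['top', 'side'] [ 0.4973 -0.3654 -0.0203] 1.7709863049800496
tool xy 0.04822020107486703 0.06687393852803886
['top'] [ 0.4985 -0.3814 -0.1712] 0.9193694803469664
tool xy 0.06258309643876736 0.05960682480348474
['side'] [ 0.5018 -0.3573  0.036 ] 0.8185357001870498
tool xy 0.03903609333935758 0.06582139749596298
```

View pics/g.png

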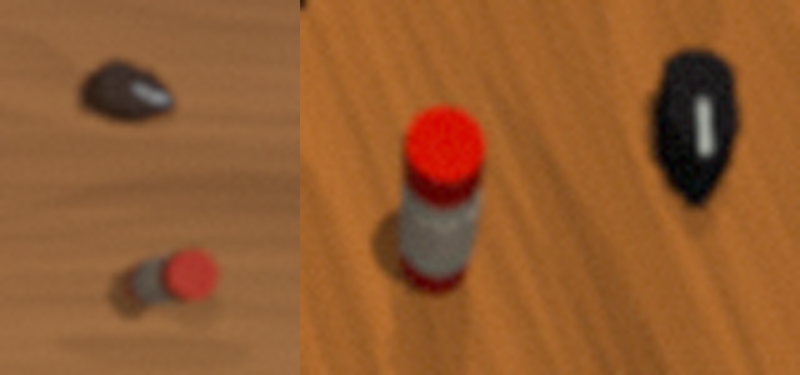

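move_arm(moves=[6.5,2.8,-2.4,0,0,0,0,6.5,0,0,4.5,0,0,0,6.5,0,0,4.5,0,0,0,6.5,0,0,4.5,0,0,0,6.5,0,0,2.5,0,0,0,6.5,0,0,0,0,0,0])

```text
clock: 4.5
tool_pos: [0.5768, -0.3412, 0.0701]
orientation: [179.6, -0.0, -112.0]
force: [-0.5, 0.0, 0.6]
opening: 0.0651
gripper_force: 0.0
```

```bash
python3 - <<'E'
from h import *
o=ctrl.get_obs();print(o["tool_pos"],o["orientation"])
p,_=vision.snapshot("side");q,_=vision.snapshot("top")
a=cv2.resize(p[330:460,330:490,::-1],None,fx=4,fy=4,interpolation=cv2.INTER_CUBIC)
cv2.imwrite("pics/a1.png",a)
E
```

```text
[ 0.57675179 -0.34124408  0.0700604 ] [ 1.79554844e+02 -1.71889032e-02 -1.12039155e+02]
```

View pics/a1.png

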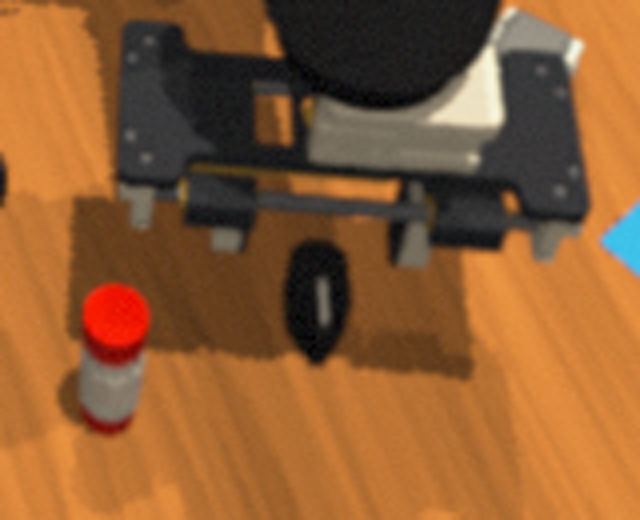

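The open fingers straddle the knob and the plate stays clear of the glue stick, so I go down and grip.

move_arm(moves=[6.5,0,0,3,0,0,0,6.5,0,0,2.2,0,0,0,6.5,0,0,0,0,0,0])

```text
clock: 4.9
tool_pos: [0.579, -0.3419, 0.0221]
orientation: [179.9, 0.0, -112.2]
force: [0.4, -0.5, 0.8]
opening: 0.0648
gripper_force: 0.0
```

move_arm(moves=[6.5,0,0,0.9,0,0,0,2,0,0,0,0,0,0,2,0,0,0,0,0,0,2,0,0,0,0,0,0,2,0,0,0,0,0,0,2,0,0,0,0,0,0])

```text
clock: 5.5
tool_pos: [0.5797, -0.3423, 0.014]
orientation: [-180.0, 0.0, -112.2]
force: [0.3, -0.9, 0.5]
opening: 0.0307
gripper_force: 0.2
```

move_arm(moves=[2,0,0,0,0,0,0,2,0,0,0,0,0,0,2,0,0,-1,0,0,0,2,0,0,-4,0,0,0,2,0,0,-5,0,0,0,2,0,0,-5,0,0,0,2,0,0,0,0,0,0])

```text
clock: 6.2
tool_pos: [0.5833, -0.3441, 0.1729]
orientation: [-179.2, -0.0, -112.2]
force: [0.2, -0.3, -0.3]
opening: 0.0278
gripper_force: 30.0
```

move_arm(moves=[2,-4.3,0.85,0,0,0,0,2,-4.3,0.85,0,0,0,0,2,-4.3,0.85,0,0,0,0,2,-4.3,0.85,0,0,0,0,2,-4.3,0.85,0,0,0,0,2,-4.3,0.85,0,0,0,0,2,-4.3,0.85,0,0,0,0,2,0,0,0,0,0,-0.145])

```text
clock: 7.0
tool_pos: [0.6392, -0.0364, 0.1638]
orientation: [-180.0, 0.0, -103.7]
force: [-0.1, 0.0, -0.5]
opening: 0.0279
gripper_force: 30.0
```

move_arm(moves=[2,0,0,0,0,0,-0.145,2,0,0,0,0,0,-0.145,2,0,0,0,0,0,-0.145,2,0,0,0,0,0,-0.145,2,0,0,0,0,0,-0.145,2,0,0,0,0,0,-0.145,2,0,0,0,0,0,-0.145,2,0,0,0,0,0,-0.145])

```text
clock: 7.8
tool_pos: [0.6381, -0.0411, 0.1638]
orientation: [-180.0, 0.0, -37.1]
force: [0.6, 0.4, -1.7]
opening: 0.0278
gripper_force: 30.0
```

move_arm(moves=[2,0,0,0,0,0,-0.145,2,0,0,0,0,0,-0.145,2,0,0,0,0,0,-0.145,2,0,0,0,0,0,-0.145,2,0,0,0,0,0,-0.145,2,0,0,0,0,0,-0.145,2,0,0,0,0,0,-0.145,2,0,0,0,0,0,0])

```text
clock: 8.6
tool_pos: [0.6381, -0.0411, 0.1637]
orientation: [-180.0, 0.0, 20.8]
force: [0.6, -0.4, -0.6]
opening: 0.0275
gripper_force: 30.0
```

```bash
python3 - <<'E'
from fit import *
o=ctrl.get_obs();print(o["tool_pos"],o["orientation"],o["joint_pos"].round(1),o["force"])
I={n:np.mean([vision.snapshot(n)[0].astype(float) for _ in range(4)],0)[:,:,::-1] for n in("side",)}
np.save("side2.npy",I["side"])
a=cv2.resize(np.clip(I["side"][190:290,330:450]*1.3,0,255).astype(np.uint8),None,fx=6,fy=6,interpolation=cv2.INTER_CUBIC)
cv2.imwrite("pics/b1.png",a)
E
```

```text
[ 0.63810931 -0.04106314  0.16374051] [-1.79994574e+02  1.82381234e-03  2.08190065e+01] [ 13.8  20.2  -9.5  -0.  -60.3  97.1] [ 0.59916397 -0.38006062 -0.58441283]
```

View pics/b1.png

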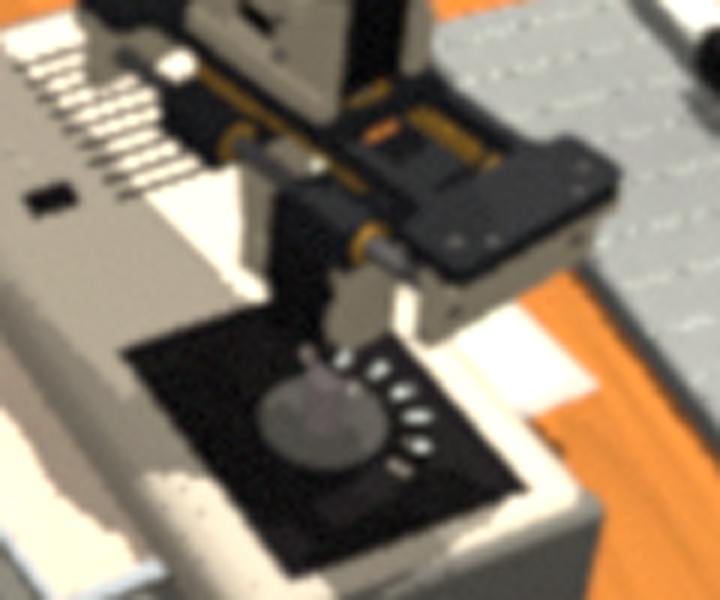

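move_arm(moves=[2,0.29,0.28,0,0,0,0,2,0,0,2.2,0,0,0,2,0,0,0.8,0,0,0,2,0,0,0,0,0,0,2,0,0,0,0,0,0])

```text
clock: 9.3
tool_pos: [0.6422, -0.0428, 0.1338]
orientation: [180.0, 0.0, 20.7]
force: [0.0, -0.6, -0.6]
opening: 0.0278
gripper_force: 30.0
```

```bash
python3 - <<'E'
from fit import *
I={n:np.mean([vision.snapshot(n)[0].astype(float) for _ in range(3)],0)[:,:,::-1] for n in("side",)}
a=cv2.resize(np.clip(I["side"][215:285,340:425]*1.8,0,255).astype(np.uint8),None,fx=8,fy=8,interpolation=cv2.INTER_CUBIC)
# expected outlines: knob bottom (from tool est.) and shaft top
o=ctrl.get_obs();print(o["tool_pos"],o["force"]);T=o["tool_pos"];ps=np.radians(o["orientation"][2])
ax=T[:2]+.0043*np.array([np.cos(ps),np.sin(ps)])
for P,c in((solid(KN,*ax,ps,T[2]-.014,T[2]-.0139)[:len(KN)],(0,255,0)),(solid(D(.008,.003),.6458,-.0412,.37,.116,.1161)[:240],(0,0,255))):
    q=((proj("side",P)-[340,215]+.5)*8).astype(np.int32); cv2.polylines(a,[q],True,c,1)
cv2.imwrite("pics/b2.png",a)
E
```

```text
[ 0.64249974 -0.04262598  0.13439394] [-0.29728241 -0.27251673 -0.51824742]
```

View pics/b2.png

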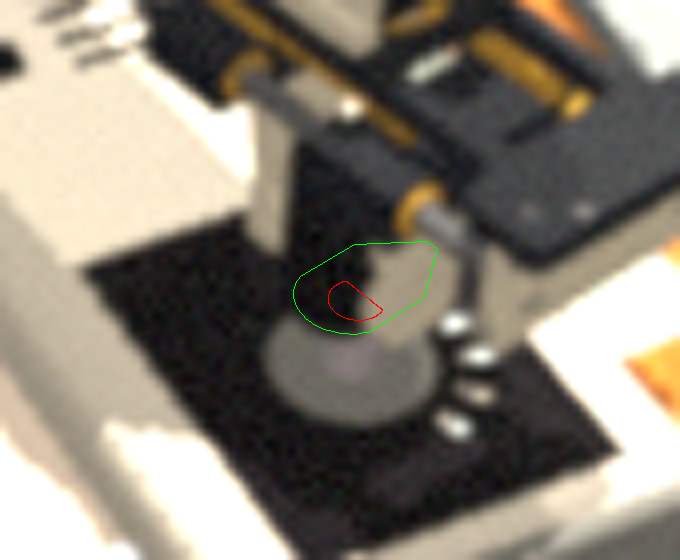

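Predicted knob outline matches the picture and the shaft sits inside it at about (355,303). I now descend gently, watching the force.

move_arm(moves=[2,0,0,0.2,0,0,0,2,0,0,0.2,0,0,0,2,0,0,0.1,0,0,0,2,0,0,0,0,0,0])

```text
clock: 9.85
tool_pos: [0.6423, -0.0426, 0.1291]
orientation: [180.0, -0.0, 20.7]
force: [-1.5, 0.4, 5.0]
opening: 0.0279
gripper_force: 30.0
```

move_arm(moves=[2,0,0,0.1,0,0,0,2,0,0,0,0,0,0,2,0,0,0,0,0,0])

```text
clock: 10.15
tool_pos: [0.6423, -0.0426, 0.1281]
orientation: [180.0, -0.0, 20.7]
force: [-1.9, -0.2, 5.2]
opening: 0.0277
gripper_force: 30.0
```

move_arm(moves=[2,-0.09,-0.035,0,0,0,0,2,0,0,0,0,0,0])

```text
clock: 10.35
tool_pos: [0.6421, -0.0426, 0.1285]
orientation: [179.9, -0.1, 20.7]
force: [0.8, -0.4, 4.9]
opening: 0.0278
gripper_force: 30.0
```

move_arm(moves=[2,-0.09,-0.035,0,0,0,0,2,0,0,0,0,0,0])

```text
clock: 10.55
tool_pos: [0.6416, -0.0425, 0.1286]
orientation: [179.9, -0.2, 20.7]
force: [3.4, 0.7, 4.8]
opening: 0.0278
gripper_force: 30.0
```

move_arm(moves=[2,0.1,0.035,0,0,0,-0.06,2,0,0,0,0,0,0])

```text
clock: 10.75
tool_pos: [0.6419, -0.0427, 0.1282]
orientation: [180.0, -0.1, 24.3]
force: [0.4, -0.7, 4.1]
opening: 0.0274
gripper_force: 30.0
```

move_arm(moves=[2,0,0,0,0,0,-0.05,2,0,0,0,0,0,0])

```text
clock: 10.95
tool_pos: [0.6418, -0.0428, 0.1282]
orientation: [179.9, -0.1, 27.1]
force: [0.5, -0.3, 4.5]
opening: 0.028
gripper_force: 30.0
```

move_arm(moves=[2,0,0,0,0,0,-0.05,2,0,0,0,0,0,0])

```text
clock: 11.15
tool_pos: [0.6418, -0.0428, 0.1282]
orientation: [179.9, -0.1, 30.0]
force: [1.2, -0.9, 5.5]
opening: 0.0278
gripper_force: 30.0
```

move_arm(moves=[2,0.05,0,0,0,0,0.1,2,0.05,0,0,0,0,0])

```text
clock: 11.35
tool_pos: [0.642, -0.0423, 0.1279]
orientation: [180.0, 0.0, 23.9]
force: [-2.6, -1.9, 5.5]
opening: 0.0278
gripper_force: 30.0
```

move_arm(moves=[2,0.05,0,0,0,0,0,2,0.05,0,0,0,0,0])

```text
clock: 11.55
tool_pos: [0.6422, -0.0422, 0.1277]
orientation: [180.0, 0.1, 24.1]
force: [-3.1, -1.8, 5.1]
opening: 0.0282
gripper_force: 30.0
```

move_arm(moves=[2,0.05,0,0,0,0,0,2,0.05,0,0,0,0,0])

```text
clock: 11.75
tool_pos: [0.6429, -0.0419, 0.1276]
orientation: [-180.0, 0.1, 24.1]
force: [4.1, 1.8, 0.7]
opening: 0.0276
gripper_force: 30.0
```

Vertical force has dropped, so the knob has slipped on. I lower further, carefully.

move_arm(moves=[2,0.03,0,0.15,0,0,0,2,0,0,0,0,0,0])

```text
clock: 11.95
tool_pos: [0.6438, -0.0413, 0.1253]
orientation: [-180.0, 0.1, 24.1]
force: [0.9, -1.5, 0.4]
opening: 0.0278
gripper_force: 30.0
```

move_arm(moves=[2,0,0,0.15,0,0,0,2,0,0,0,0,0,0])

```text
clock: 12.15
tool_pos: [0.6439, -0.0413, 0.124]
orientation: [-180.0, 0.0, 24.1]
force: [0.3, -1.6, -0.2]
opening: 0.0279
gripper_force: 30.0
```

move_arm(moves=[2,0,0,0.3,0,0,0,2,0,0,0.3,0,0,0,2,0,0,0.2,0,0,0,2,0,0,0,0,0,0])

```text
clock: 12.55
tool_pos: [0.6439, -0.0413, 0.1161]
orientation: [-180.0, 0.0, 24.1]
force: [1.5, -1.7, -1.8]
opening: 0.0277
gripper_force: 30.0
```

move_arm(moves=[2,0,0,0.15,0,0,0,2,0,0,0.15,0,0,0,2,0,0,0,0,0,0])

```text
clock: 12.85
tool_pos: [0.6442, -0.0412, 0.114]
orientation: [180.0, -0.0, 24.1]
force: [-1.4, -0.4, 4.5]
opening: 0.0278
gripper_force: 30.0
```

move_arm(moves=[2,0,0,0.15,0,0,0,2,0,0,0,0,0,0])

```text
clock: 13.05
tool_pos: [0.6442, -0.0412, 0.1127]
orientation: [180.0, -0.0, 24.1]
force: [-2.4, 0.3, 6.2]
opening: 0.0279
gripper_force: 30.0
```

Home was reached at about z 0.114 m. Now I press against the spring to the stop.

move_arm(moves=[2,0,0,0.15,0,0,0,2,0,0,0.15,0,0,0,2,0,0,0,0,0,0])

```text
clock: 13.35
tool_pos: [0.6443, -0.0412, 0.11]
orientation: [180.0, -0.0, 24.2]
force: [-4.1, -0.4, 9.4]
opening: 0.0276
gripper_force: 30.0
```

move_arm(moves=[2,0,0,0.15,0,0,0,2,0,0,0,0,0,0])

```text
clock: 13.55
tool_pos: [0.6444, -0.0413, 0.1097]
orientation: [179.9, -0.1, 24.2]
force: [-5.7, 0.7, 15.1]
opening: 0.0281
gripper_force: 30.0
```

move_arm(moves=[2,0,0,0.05,0,0,0,2,0,0,0,0,0,0,2,0,0,0,0,0,0,2,0,0,0,0,0,0,2,0,0,0,0,0,0])

```text
clock: 14.05
tool_pos: [0.6444, -0.0413, 0.1097]
orientation: [179.9, -0.1, 24.2]
force: [-6.3, 0.1, 17.2]
opening: 0.0282
gripper_force: 30.0
```

```bash
python3 - <<'E'
from h import *
p,_=vision.snapshot("side")
cv2.imwrite("pics/e1.png",cv2.resize(cv2.convertScaleAbs(p[200:290,330:440,::-1],alpha=1.8),None,fx=6,fy=6,interpolation=cv2.INTER_CUBIC))
o=ctrl.get_obs();print(o["tool_pos"],o["force"],o["opening"],o["gripper_force"])
E
```

```text
[ 0.6444244  -0.04125495  0.10967026] [-7.06569604 -0.05028463 17.47709264] 0.028137612915836312 30.00246450304985
```

View pics/e1.png

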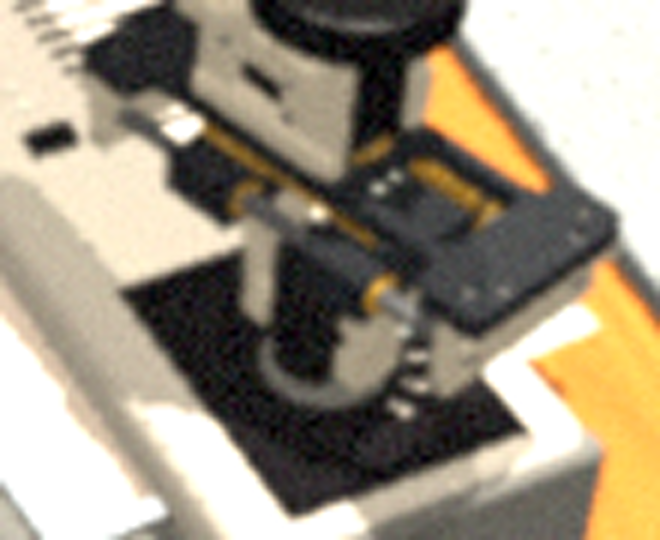

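The knob sits low over the dial disc at about (320,350), with the shaft fully inside it. It is at the stop, steady at 17 N and still gripped.

```bash
python3 -c "
from plant import ctrl
print(ctrl.close_job())"
```

```text
the job is handed in; nothing more can be done
None
```

The knob is fully home on the shaft, its flat matched to the shaft's, and it is pressed to the stop, held there at about 17 N and still gripped; the job was handed in at about 14 s, with no verdict returned.

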